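# Set out the topping canisters by height on the counter rack

## Task

Set the four lidded canisters out in the wooden counter rack in order of height: the tallest in the end well where the round wooden box stands, stepping down one by one to the end where the pink ribbon spool lies, each standing upright and fully down in its well. There are only three wells, so the two smallest share the last one: the smallest goes on top of the other, with its hollow foot seated over the boss of the lid below. Leave the round box and the spool where they are.

Things in the scene. Friction and masses are not known exactly. Their poses are not given: they have to be found in the camera images.
- can_l: the tallest of four round canisters alike but for height: white body and flat pale wooden lid, both 52 mm across; 128 mm high to the flat of the lid. On the lid a wooden boss 5 mm high, tapering from 35 to 30 mm across; in the foot a recess 40 mm across, 7.5 mm deep, that fits over such a boss. About 320 g. Stands upright. Origin: centre of its underside, z up its axis
- can_m: the second tallest of four round canisters alike but for height: white body and flat pale wooden lid, both 52 mm across; 100 mm high to the flat of the lid. On the lid a wooden boss 5 mm high, tapering from 35 to 30 mm across; in the foot a recess 40 mm across, 7.5 mm deep, that fits over such a boss. About 260 g. Stands upright. Origin: centre of its underside, z up its axis
- can_s: third in height, a squat one of four round canisters alike but for height: white body and flat pale wooden lid, both 52 mm across; 44 mm high to the flat of the lid. On the lid a wooden boss 5 mm high, tapering from 35 to 30 mm across; in the foot a recess 40 mm across, 7.5 mm deep, that fits over such a boss. About 140 g. Stands upright. Origin: centre of its underside, z up its axis
- can_xs: the smallest and flattest of four round canisters alike but for height: white body and flat pale wooden lid, both 52 mm across; 28 mm high to the flat of the lid. On the lid a wooden boss 5 mm high, tapering from 35 to 30 mm across; in the foot a recess 40 mm across, 7.5 mm deep, that fits over such a boss. About 100 g. Stands upright. Origin: centre of its underside, z up its axis
- rack: fixed pale wooden rack, a board 86 x 228 mm and 22 mm high with three round wells in a row. Origin: centre of its underside, on the table; y runs along the row, z up. Wells centred at x = 0, y = -72, 0, +72 mm, 62 mm across, floor 13 mm above the table. To its left stand a clear case 130 mm high and, farther left, a 290 mm sign and a bag 0.5 m high
- round_box: round chip-wood box with a push-on lid, 68 mm across, 30 mm high, loose, standing on the table in front of one end of the rack (on the robot's side, level with the end well); it marks the tall end and is to stay where it is. Origin: centre of its underside
- pink_spool: spool of pink ribbon lying flat, 73 mm across, 28 mm high, loose, standing on the table in front of the other end of the rack; to stay where it is. Origin: centre of its underside

How it is judged:
By the outcome, as a careful person would: the job done as asked, in the order asked, and still so for the second after the job is handed in, with the robot touching nothing.
It also fails if it takes over 120 s, if anything falls off the work surface, if the arm or the gripper's body presses on something with over 40 N, if the wrist force passes 120 N, or if a joint passes its speed limit or range.

## Robot

A 6-joint arm with a two-finger parallel gripper is mounted at the origin on a cart in front of the work surface, level with it; the furniture and walls round the work are solid. World frame = base frame: x ahead of the robot, y to its left, z up, the work surface at z = 0. Lengths are in mm, angles in rad, forces in N, time in s.
With the tool pointing down it reaches from about 300 to 1000 mm from the base axis. Payload 5.1 kg.
Tool frame: the origin (TCP) lies on the mounting face of the last link; the fingertips stand 190 mm ahead of it and the grasp point (between the pads) lies 171 mm ahead of it; z points along the fingers, y is the line along which they close (so a half turn about z gives the same grasp; the last joint's range is limited). The gripper opens to 95 mm and grips with 3 to 60 N. Pads are 20 mm wide; open, the fingers measure 119 mm over their backs; the gripper's body (75 mm by 180 mm) begins 59 mm behind the grasp point.
Start: joints at [1.018, 0.124, 1.65, -0, 1.367, -0.083], TCP at [294.278, 579.557, 404.756] pointing down, gripper open.
Joint ranges: [-2.61, 2.61], [-1.02, 2.33], [0.03, 2.71], [-1.35, 4.49], [0.32, 2.68], [-2.91, 2.91]. Speed limits (rad/s): [2.57, 2.57, 3.14, 3.14, 3.14, 3.14].

## Interface

Orientations are given as a unit quaternion [w, x, y, z].
In Python, from station import telemetry, vision, bot gives the robot as it stands. The module is installed in compiled form; this text tells all that it offers.
- The arm moves only by the shell command python3 -m inch 'ROWS'. ROWS is JSON, a list of rows, each an object of numbers: "x", "y", "z": the shift along the tool's x, y, z in mm; "ax", "ay", "az": the turn, a rotation vector about the tool's x, y, z in rad; "gripper": the finger opening in mm, from 0 to 95.1. In form: [{"x": .., "y": .., "z": .., "ax": .., "ay": .., "az": .., "gripper": ..}, ...]. A call has 1 to 20 rows; each row shifts and turns the commanded pose from where the row before left it, along the tool's axes as they then stand; what a row does not reach is not made up. A row lasts 1/12 s, in which the tool goes at most 41.7 mm and 7.16 degrees, less where a joint would pass 70% of its speed; a pose out of reach is approached as far as the arm can. A call is refused whole if a number of a shift passes 41.7 or a number of a turn 0.125, either way. A call with a gripper value outside its range is refused whole. The fingers move at their own pace and stop on an object; the grip force is fixed at half the most. Time passes only in rows, so rows that do not move let the fingers close. It gives the time, the measured TCP pose, the force, the opening and the grip force at its end, in the units of the state.
- telemetry.sense(): the state, without advancing time (a new reading comes with each control period).
- vision.snapshot(name): name is "scene" or "top" or "wrist"; returns the picture (480x640x3 uint8, red, green, blue); there is no depth.
- vision.camera_info(name): a dict with "fx", "fy", "cx", "cy" (pixels), "dist" ([k1, k2, p1, p2, k3] as OpenCV has them; the pictures are not rectified), "R" (3x3) and "t" (3): a world point X has camera coordinates R X + t. Camera axes: x right, y down, z forward; pixel columns grow to the right and rows downward; lengths in mm; the calibration is good to about 2 mm. A picture is of the moment at which its call begins: read the wrist's pose just before it. camera_info takes no time and is no camera call; for the wrist camera it gives the pose at the moment of the call.
- bot.hand_in(): hands the job in; it is judged then, once.
The state is a dict: "time": time; "joint_positions": joint angles; "qd": joint speeds; "joint_torque": joint torques, N m; "ee_pos": TCP position; "tcp_rot": TCP orientation; "wrist_force": force on the tool from outside, world axes, zero at the start; "moment": the same for the moment, N m; "opening": opening from 0.0 (shut) to 1.0 (fully open); "grip_force": force on a finger pad.
Only numpy, scipy, OpenCV 4.12 (cv2) and the standard library are available. Lean on these libraries where they do the work, as an engineer would, in place of code of your own. Each camera call takes 0.05 s, during which the arm holds its last target. There are 200 camera calls.

## Working session

There is one attempt and no reset: what is moved stays moved. The work goes in short steps, Python scripts to look and compute and a shell command to move; the robot and the scene stay as the last step left them, time stands still between calls to the robot, and variables do not carry over. Pictures are saved under pics/ and viewed, at most 14 in all, crops included, and the job is handed in when it is done.

```bash
mkdir -p pics; python3 - <<'E'
from station import telemetry, vision
import cv2, pickle
s=telemetry.sense(); print({k:s[k] for k in('time','ee_pos','tcp_rot','opening')})
for n in('scene','top'):
    i=vision.snapshot(n); cv2.imwrite(f'pics/{n}0.png',i[:,:,::-1]); c=vision.camera_info(n); print(n,c)
E
```

```text
{'time': 0.0, 'ee_pos': array([294.16095944, 579.35055777, 403.49595508]), 'tcp_rot': array([-3.23442363e-04,  2.32749383e-01,  9.72536190e-01, -9.90043045e-04]), 'opening': 1.0021357788278493}
scene {'fx': 462.5153987764573, 'fy': 462.5153987764573, 'cx': 320.9612529767244, 'cy': 239.97341858451773, 'dist': array([6.94755322e-05, 0.00000000e+00, 0.00000000e+00, 0.00000000e+00,
       0.00000000e+00]), 'R': array([[ 0.51156806,  0.85913971,  0.01330698],
       [ 0.76399681, -0.44771985, -0.46460285],
       [-0.39320096,  0.24784247, -0.88541918]]), 't': array([-199.147013  , -409.86444498, 1109.46304245])}
top {'fx': 590.3028178881759, 'fy': 590.3028178881759, 'cx': 310.7776553081748, 'cy': 231.25349087193808, 'dist': array([-0.07412498,  0.        ,  0.        ,  0.        ,  0.        ]), 'R': array([[ 0.02707004, -0.99955806, -0.0122843 ],
       [-0.98418562, -0.02449764, -0.17543809],
       [ 0.17505962,  0.01683915, -0.98441382]]), 't': array([ -81.36811149,  505.33438415, 1220.56287822])}
```

View pics/scene0.png

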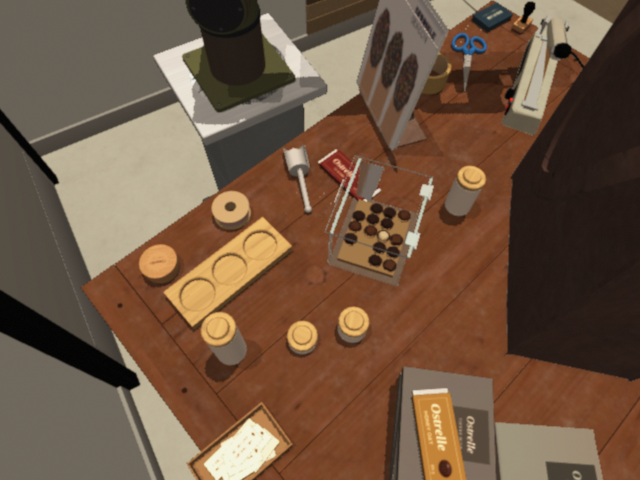

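View pics/top0.png

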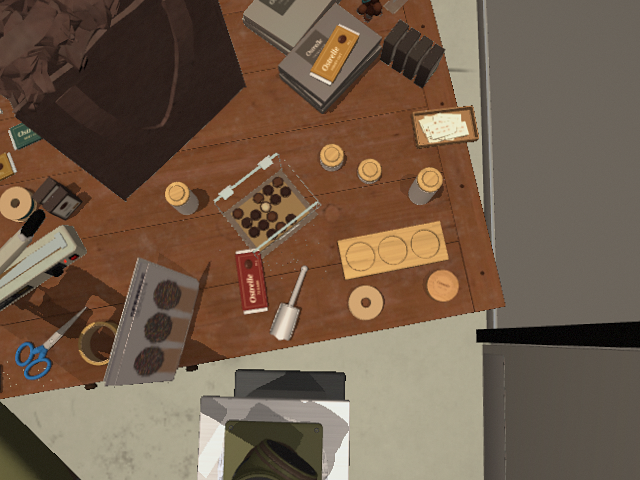

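The top view shows lids at (178,195), (331,155), (370,171) and (430,180), and the rack wells at (361,256), (393,250) and (424,243). The spool (with the hole) is at (365,303) and the round box at (443,285). The scene view has lids at (469,179), (353,321), (302,334) and (220,327), and wells at (197,294), (229,269) and (261,245).

```bash
cat > h.py <<'E'
from station import telemetry, vision
import cv2, numpy as np
def ray(n,uv,c=None):
    c=c or vision.camera_info(n); K=np.array([[c['fx'],0,c['cx']],[0,c['fy'],c['cy']],[0,0,1]])
    p=cv2.undistortPoints(np.array([[uv]],float),K,np.array(c['dist']))[0,0]
    R=np.array(c['R']); return -R.T@c['t'], R.T@np.array([p[0],p[1],1])
def plane(n,uv,z,c=None):
    o,d=ray(n,uv,c); return o+d*(z-o[2])/d[2]
def tri(uv1,uv2):
    o1,d1=ray('scene',uv1); o2,d2=ray('top',uv2)
    k=np.linalg.lstsq(np.c_[d1,-d2],o2-o1,rcond=None)[0]
    a,b=o1+d1*k[0],o2+d2*k[1]; return (a+b)/2, np.linalg.norm(a-b)
def blob(img,uv,r=28):
    "ellipse fitted to the pale-wood blob holding uv"
    h=cv2.cvtColor(img,cv2.COLOR_BGR2HSV)
    m=cv2.inRange(h,(8,90,150),(28,255,255)); m=cv2.morphologyEx(m,cv2.MORPH_CLOSE,np.ones((5,5)))
    w=np.zeros_like(m); cv2.circle(w,uv,r,255,-1); m&=w
    cs=cv2.findContours(m,cv2.RETR_EXTERNAL,cv2.CHAIN_APPROX_NONE)[0]
    c=cv2.convexHull(max(cs,key=cv2.contourArea)); return cv2.fitEllipse(c)
E
python3 - <<'E'
from h import *
S=cv2.imread('pics/scene0.png');T=cv2.imread('pics/top0.png')
print(S[320,353],S[345,353],S[300,380],T[155,331])
P={'A':((469,179),(178,195)),'B':((353,321),(331,155)),'C':((302,334),(370,171)),'D':((220,327),(430,180)),'box':((158,264),(443,285)),'spool':((231,210),(365,303))}
for k,(a,b) in P.items():
    ea,eb=blob(S,a),blob(T,b); p,g=tri(ea[0],eb[0]); print(k,np.round(p,1),round(g,1),'s',np.round(ea,1).tolist() if 0 else (np.round(ea[0],1),np.round(ea[1],1)),(np.round(eb[0],1),np.round(eb[1],1)))
# rack corners top
for n,I,uv in(('top',T,(393,250)),('scene',S,(229,269))):
    h=cv2.cvtColor(I,cv2.COLOR_BGR2HSV); m=cv2.inRange(h,(8,90,150),(28,255,255)); m=cv2.morphologyEx(m,cv2.MORPH_CLOSE,np.ones((7,7)))
    w=np.zeros_like(m); cv2.circle(w,uv,90,255,-1); 
    cs=cv2.findContours(m,cv2.RETR_EXTERNAL,cv2.CHAIN_APPROX_NONE)[0]
    c=[c for c in cs if cv2.pointPolygonTest(c,uv,False)>0][0]
    print(n,cv2.contourArea(c)); r=cv2.approxPolyDP(cv2.convexHull(c),8,True)[:,0]
    for q in r: print(q,np.round(plane(n,q,22),1))
for n,L in(('top',((361,256),(393,250),(424,243))),('scene',((261,245),(229,269),(197,294)))):
    for uv in L: print(n,np.round(plane(n,uv,22),1))
E
```

```text
[107 182 230] [30 45 73] [ 39  66 117] [ 97 163 218]
A [570.4 212.3 101.5] 0.9 s (array([471.5, 176.6]), array([22.3, 29.1])) (array([176.4, 193.1]), array([23.3, 24.4]))
B [ 678.1 -108.9   47. ] 0.6 s (array([353.5, 320.7]), array([29.4, 31.1])) (array([331.3, 154.7]), array([21.8, 23.7]))
C [ 651.3 -193.6   31.3] 0.3 s (array([301.9, 335.1]), array([29.9, 30.4])) (array([369.4, 169.4]), array([21.9, 23.1]))
D [ 601.3 -305.5  145.7] 1.3 s (array([215.3, 322.1]), array([42.8, 45.2])) (array([429.6, 179. ]), array([23.8, 25.1]))
box [ 399.4 -351.5   32.5] 0.7 s (array([157.3, 260.7]), array([32.5, 39.5])) (array([442.5, 285.3]), array([31.1, 32. ]))
spool [ 359.6 -187.1   28.3] 1.4 s (array([230.8, 206.6]), array([32.1, 40.2])) (array([365.2, 302.4]), array([33.9, 34.6]))
top 4031.0
[440 222] [ 538.8 -350.    22. ]
[447 259] [ 457.6 -364.4   22. ]
[345 278] [ 411.  -144.2   22. ]
[339 240] [ 493.4 -129.7   22. ]
scene 6414.0
[263 217] [ 408.4 -142.2   22. ]
[291 246] [ 490.8 -126.    22. ]
[231 338] [ 592.2 -298.5   22. ]
[210 344] [ 583.6 -333.3   22. ]
[163 292] [ 456.1 -366.    22. ]
top [ 459.6 -177.9   22. ]
top [ 474.4 -247.2   22. ]
top [ 491.4 -314.6   22. ]
scene [ 460.5 -173.4   22. ]
scene [ 474.8 -246.2   22. ]
scene [ 490.  -315.8   22. ]
```

```bash
cat >> h.py <<'E'
from scipy.spatial.transform import Rotation as Ro
def todo(x,y,zg,yaw=None):
    "tool-frame shift bringing grasp point to x,y,zg (after the turn), and turn about tool z, tilt error"
    s=telemetry.sense(); w,a,b,c=s['tcp_rot']; R=Ro.from_quat([a,b,c,w]).as_matrix()
    g=s['ee_pos']+171*R[:,2]; d=R.T@(np.array([x,y,zg])-g)
    cur=np.arctan2(R[1,1],R[0,1]); t=0 if yaw is None else (cur-yaw+np.pi/2)%np.pi-np.pi/2
    d2=Ro.from_rotvec([0,0,t]).as_matrix().T@d
    print('t',round(s['time'],1),'grasp',np.round(g,1),'yaw %.3f'%cur,'turn %.3f'%t,'shift now',np.round(d,1),'shift after turn',np.round(d2,1),'tilt',np.round(R[:2,2],3),'F',np.round(s['wrist_force'],1),'op %.1f gf %.1f'%(s['opening']*95.1,s['grip_force']))
E
python3 - <<'E'
from h import *
print('topcam',ray('top',(300,200))[0],'scenecam',ray('scene',(300,200))[0])
for nm,n,uv in [('case top',n,p) for n,p in(('top',(318,205)),('top',(265,252)),('top',(215,202)),('top',(277,155)),('scene',(330,262)),('scene',(407,280)),('scene',(358,160)),('scene',(432,180)))]+[('bag',n,p) for n,p in(('top',(125,200)),('top',(245,85)),('scene',(512,205)),('scene',(508,352)))]+[('sign','top',(195,370)),('sign','top',(107,385)),('sign','top',(140,260)),('sign','top',(205,268)),('sign','scene',(375,120)),('sign','scene',(400,150)),('sign','scene',(445,25))]:
    print(nm,n,uv,*[np.round(plane(n,uv,z)[:2]) for z in(0,130,290)])
S=cv2.imread('pics/scene0.png');T=cv2.imread('pics/top0.png')
for k,uv,h in(('A',(178,193),101.5),('B',(331,155),45.5),('C',(370,170),29.5),('D',(430,179),129.5)):
    print(k,np.round(plane('top',blob(T,uv)[0],h),1),np.round(plane('scene',{'A':(471.5,177.),'B':(353.5,320.7),'C':(301.9,335.1),'D':blob(S,(220,329),18)[0]}[k],h),1))
todo(678.1,-108.9,33,.206)
E
```

```text
topcam [ 285.87419611  -89.50589482 1289.19431734] scenecam [ 851.25431084 -287.38140002  794.56571019]
case top top (318, 205) [575. -82.] [546. -83.] [510. -84.]
case top top (265, 252) [466.  32.] [448.  20.] [426.   5.]
case top top (215, 202) [577. 150.] [547. 125.] [511.  96.]
case top top (277, 155) [689.  14.] [649.   4.] [599.  -9.]
case top scene (330, 262) [548. -74.] [ 597. -109.] [ 658. -152.]
case top scene (407, 280) [652.  30.] [684. -22.] [724. -86.]
case top scene (358, 160) [373. 102.] [451.  38.] [547. -40.]
case top scene (432, 180) [494. 208.] [553. 127.] [624.  27.]
bag top (125, 200) [577. 355.] [547. 311.] [511. 255.]
bag top (245, 85) [858.  96.] [801.  77.] [730.  54.]
bag scene (512, 205) [626. 311.] [663. 213.] [708.  93.]
bag scene (508, 352) [850. 102.] [850.  39.] [851. -40.]
sign top (195, 370) [206. 173.] [214. 147.] [224. 114.]
sign top (107, 385) [167. 363.] [179. 318.] [194. 261.]
sign top (140, 260) [441. 310.] [425. 270.] [406. 220.]
sign top (205, 268) [427. 163.] [413. 138.] [395. 107.]
sign scene (375, 120) [298. 196.] [388. 117.] [500.  20.]
sign scene (400, 150) [396. 195.] [470. 116.] [562.  19.]
sign scene (445, 25) [122. 532.] [241. 398.] [388. 233.]
A [570.7 212.7 101.5] [571.  211.3 101.5]
B [ 678.7 -108.6   45.5] [ 677.6 -108.8   45.5]
C [ 651.9 -193.6   29.5] [ 650.8 -193.6   29.5]
D [ 605.8 -307.9  129.5] [ 605.6 -306.2  129.5]
t 0.1 grasp [294.  579.1 232.6] yaw 1.101 turn 0.895 shift now [-654.  -439.2  200.3] shift after turn [-751.8  235.5  200.3] tilt [-0.001 -0.002] F [-0.1 -0.1 -0.5] op 95.0 gf 0.0
```

```bash
python3 -m inch '[{"z":-33},{"z":-33},{"z":-33},{"z":-33},{"az":0.112},{"az":0.112},{"az":0.112},{"az":0.112},{"az":0.112},{"az":0.112},{"az":0.112},{"az":0.111}]'
python3 -m inch '[{"x":-37.6},{"x":-37.6},{"x":-37.6},{"x":-37.6},{"x":-37.6},{"x":-37.6},{"x":-37.6},{"x":-37.6},{"x":-37.6},{"x":-37.6},{"x":-37.6},{"x":-37.6},{"x":-37.6},{"x":-37.6},{"x":-37.6},{"x":-37.6},{"x":-37.6},{"x":-37.6},{"x":-37.6},{"x":-37.6}]'
python3 -m inch '[{"y":29.4},{"y":29.4},{"y":29.4},{"y":29.4},{"y":29.4},{"y":29.4},{"y":29.4},{"y":29.4},{"z":30},{"z":30},{"z":30},{"z":30},{"z":30},{"gripper":80}]'
python3 - <<'E'
from h import *
todo(678.1,-108.8,33,.206)
I=vision.snapshot('wrist'); cv2.imwrite('pics/w1.png',I[:,:,::-1])
E
```

```text
t 0.1 grasp [294.  579.1 232.6] yaw 1.101 turn 0.895 shift now [-654.  -439.1  200.3] shift after turn [-751.7  235.5  200.3] tilt [-0.001 -0.002] F [-0.1 -0.1 -0.5] op 95.0 gf 0.0schema error: expected keys x, y, z, ax, ay, az, gripper
schema error: expected keys x, y, z, ax, ay, az, gripper
schema error: expected keys x, y, z, ax, ay, az, gripper
```

View pics/w1.png

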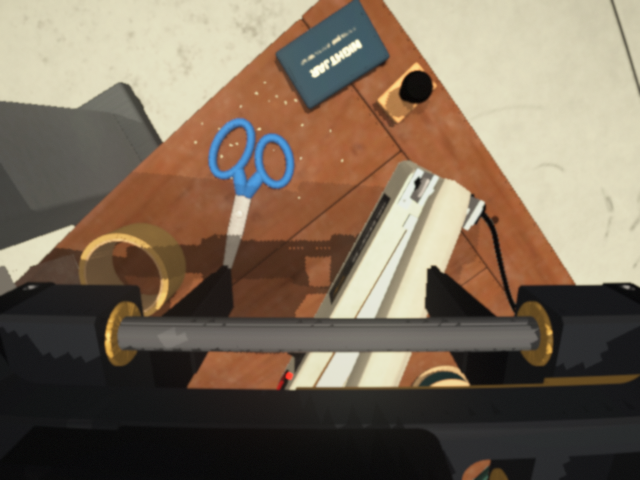

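The wrist view still shows the start spot: scissors at (245,170), slicer at (400,260) and fingers at (230,290) and (440,290). Nothing has moved, because every row needs all seven keys.

```bash
python3 -m inch '[{"x":0,"y":0,"z":-33,"ax":0,"ay":0,"az":0,"gripper":80},{"x":0,"y":0,"z":-33,"ax":0,"ay":0,"az":0,"gripper":80},{"x":0,"y":0,"z":-33,"ax":0,"ay":0,"az":0,"gripper":80},{"x":0,"y":0,"z":-33,"ax":0,"ay":0,"az":0,"gripper":80},{"x":0,"y":0,"z":0,"ax":0,"ay":0,"az":0.112,"gripper":80},{"x":0,"y":0,"z":0,"ax":0,"ay":0,"az":0.112,"gripper":80},{"x":0,"y":0,"z":0,"ax":0,"ay":0,"az":0.112,"gripper":80},{"x":0,"y":0,"z":0,"ax":0,"ay":0,"az":0.112,"gripper":80},{"x":0,"y":0,"z":0,"ax":0,"ay":0,"az":0.112,"gripper":80},{"x":0,"y":0,"z":0,"ax":0,"ay":0,"az":0.112,"gripper":80},{"x":0,"y":0,"z":0,"ax":0,"ay":0,"az":0.112,"gripper":80},{"x":0,"y":0,"z":0,"ax":0,"ay":0,"az":0.111,"gripper":80}]'
python3 -m inch '[{"x":-37.6,"y":0,"z":0,"ax":0,"ay":0,"az":0,"gripper":80},{"x":-37.6,"y":0,"z":0,"ax":0,"ay":0,"az":0,"gripper":80},{"x":-37.6,"y":0,"z":0,"ax":0,"ay":0,"az":0,"gripper":80},{"x":-37.6,"y":0,"z":0,"ax":0,"ay":0,"az":0,"gripper":80},{"x":-37.6,"y":0,"z":0,"ax":0,"ay":0,"az":0,"gripper":80},{"x":-37.6,"y":0,"z":0,"ax":0,"ay":0,"az":0,"gripper":80},{"x":-37.6,"y":0,"z":0,"ax":0,"ay":0,"az":0,"gripper":80},{"x":-37.6,"y":0,"z":0,"ax":0,"ay":0,"az":0,"gripper":80},{"x":-37.6,"y":0,"z":0,"ax":0,"ay":0,"az":0,"gripper":80},{"x":-37.6,"y":0,"z":0,"ax":0,"ay":0,"az":0,"gripper":80},{"x":-37.6,"y":0,"z":0,"ax":0,"ay":0,"az":0,"gripper":80},{"x":-37.6,"y":0,"z":0,"ax":0,"ay":0,"az":0,"gripper":80},{"x":-37.6,"y":0,"z":0,"ax":0,"ay":0,"az":0,"gripper":80},{"x":-37.6,"y":0,"z":0,"ax":0,"ay":0,"az":0,"gripper":80},{"x":-37.6,"y":0,"z":0,"ax":0,"ay":0,"az":0,"gripper":80},{"x":-37.6,"y":0,"z":0,"ax":0,"ay":0,"az":0,"gripper":80},{"x":-37.6,"y":0,"z":0,"ax":0,"ay":0,"az":0,"gripper":80},{"x":-37.6,"y":0,"z":0,"ax":0,"ay":0,"az":0,"gripper":80},{"x":-37.6,"y":0,"z":0,"ax":0,"ay":0,"az":0,"gripper":80},{"x":-37.6,"y":0,"z":0,"ax":0,"ay":0,"az":0,"gripper":80}]'
python3 -m inch '[{"x":0,"y":29.4,"z":0,"ax":0,"ay":0,"az":0,"gripper":80},{"x":0,"y":29.4,"z":0,"ax":0,"ay":0,"az":0,"gripper":80},{"x":0,"y":29.4,"z":0,"ax":0,"ay":0,"az":0,"gripper":80},{"x":0,"y":29.4,"z":0,"ax":0,"ay":0,"az":0,"gripper":80},{"x":0,"y":29.4,"z":0,"ax":0,"ay":0,"az":0,"gripper":80},{"x":0,"y":29.4,"z":0,"ax":0,"ay":0,"az":0,"gripper":80},{"x":0,"y":29.4,"z":0,"ax":0,"ay":0,"az":0,"gripper":80},{"x":0,"y":29.4,"z":0,"ax":0,"ay":0,"az":0,"gripper":80},{"x":0,"y":0,"z":35,"ax":0,"ay":0,"az":0,"gripper":80},{"x":0,"y":0,"z":35,"ax":0,"ay":0,"az":0,"gripper":80},{"x":0,"y":0,"z":35,"ax":0,"ay":0,"az":0,"gripper":80},{"x":0,"y":0,"z":35,"ax":0,"ay":0,"az":0,"gripper":80},{"x":0,"y":0,"z":0,"ax":0,"ay":0,"az":0,"gripper":80},{"x":0,"y":0,"z":0,"ax":0,"ay":0,"az":0,"gripper":80}]'
python3 - <<'E'
from h import *
todo(678.1,-108.8,33,.206)
E
```

```text
time: 1.15
ee_pos: [294.3, 579.6, 536.2]
tcp_rot: [0.0, 0.633, 0.774, -0.0]
wrist_force: [0.1, 0.1, -0.1]
opening: 0.841
grip_force: 0.0
time: 2.82
ee_pos: [447.8, -158.5, 536.6]
tcp_rot: [0.0, 0.631, 0.776, 0.0]
wrist_force: [1.1, -0.5, -0.1]
opening: 0.839
grip_force: 0.0
time: 3.98
ee_pos: [677.8, -108.3, 393.7]
tcp_rot: [-0.003, 0.631, 0.776, -0.001]
wrist_force: [0.2, -0.7, 1.3]
opening: 0.842
grip_force: 0.0
t 4.0 grasp [ 676.8 -108.1  222.7] yaw 0.206 turn -0.000 shift now [ -1.5   2.2 189.7] shift after turn [ -1.5   2.2 189.7] tilt [-0.006  0.001] F [ 0.2 -0.7  1.3] op 80.1 gf 0.0
```

```bash
python3 -m inch '[{"x":-0.5,"y":0.5,"z":34,"ax":0,"ay":0,"az":0,"gripper":80},{"x":0,"y":0,"z":34,"ax":0,"ay":0,"az":0,"gripper":80},{"x":0,"y":0,"z":34,"ax":0,"ay":0,"az":0,"gripper":80},{"x":0,"y":0,"z":34,"ax":0,"ay":0,"az":0,"gripper":80},{"x":0,"y":0,"z":25,"ax":0,"ay":0,"az":0,"gripper":80},{"x":0,"y":0,"z":18,"ax":0,"ay":0,"az":0,"gripper":80},{"x":0,"y":0,"z":10,"ax":0,"ay":0,"az":0,"gripper":80},{"x":0,"y":0,"z":0,"ax":0,"ay":0,"az":0,"gripper":80},{"x":0,"y":0,"z":0,"ax":0,"ay":0,"az":0,"gripper":80}]'
python3 - <<'E'
from h import *
todo(678.1,-108.8,33,.206)
E
```

```text
time: 4.73
ee_pos: [680.1, -109.1, 210.3]
tcp_rot: [0.002, 0.631, 0.776, 0.001]
wrist_force: [-0.2, -0.1, 0.5]
opening: 0.843
grip_force: 0.0
t 4.7 grasp [ 680.7 -109.3   39.3] yaw 0.206 turn -0.000 shift now [ 1.  -2.4  6.3] shift after turn [ 1.  -2.4  6.3] tilt [ 0.003 -0.001] F [-0.2 -0.1  0.5] op 80.2 gf 0.0
```

```bash
python3 -m inch '[{"x":1,"y":-1.5,"z":4,"ax":0,"ay":0,"az":0,"gripper":80},{"x":0,"y":0,"z":0,"ax":0,"ay":0,"az":0,"gripper":80},{"x":0,"y":0,"z":0,"ax":0,"ay":0,"az":0,"gripper":80}]'
python3 - <<'E'
from h import *
todo(678.1,-108.8,33,.206)
E
python3 -m inch '[{"x":0,"y":0,"z":0,"ax":0,"ay":0,"az":0,"gripper":40},{"x":0,"y":0,"z":0,"ax":0,"ay":0,"az":0,"gripper":40},{"x":0,"y":0,"z":0,"ax":0,"ay":0,"az":0,"gripper":40},{"x":0,"y":0,"z":0,"ax":0,"ay":0,"az":0,"gripper":40},{"x":0,"y":0,"z":0,"ax":0,"ay":0,"az":0,"gripper":40},{"x":0,"y":0,"z":0,"ax":0,"ay":0,"az":0,"gripper":40}]'
python3 - <<'E'
from h import *
todo(460.5,-176.6,46,.206)
E
```

```text
time: 4.98
ee_pos: [677.7, -108.2, 205.4]
tcp_rot: [0.001, 0.631, 0.776, 0.0]
wrist_force: [-0.4, -0.8, -0.9]
opening: 0.842
grip_force: 0.0
t 5.0 grasp [ 678.1 -108.3   34.4] yaw 0.206 turn 0.000 shift now [-0.5 -0.1  1.4] shift after turn [-0.5 -0.1  1.4] tilt [ 0.002 -0.001] F [-0.4 -0.8 -0.9] op 80.0 gf 0.0
time: 5.48
ee_pos: [677.2, -108.2, 203.8]
tcp_rot: [-0.0, 0.631, 0.776, -0.0]
wrist_force: [-0.3, -0.1, 0.9]
opening: 0.541
grip_force: 30.0
t 5.5 grasp [ 677.2 -108.2   32.8] yaw 0.206 turn 0.000 shift now [ -22.6 -226.1  -13.2] shift after turn [ -22.6 -226.1  -13.2] tilt [-0. -0.] F [-0.3 -0.1  0.9] op 51.4 gf 30.0
```

```bash
python3 -m inch '[{"x":0,"y":0,"z":-10,"ax":0,"ay":0,"az":0,"gripper":40},{"x":0,"y":0,"z":-25,"ax":0,"ay":0,"az":0,"gripper":40},{"x":0,"y":0,"z":-25,"ax":0,"ay":0,"az":0,"gripper":40},{"x":-2.3,"y":-12,"z":0,"ax":0,"ay":0,"az":0,"gripper":40},{"x":-2.6,"y":-26,"z":0,"ax":0,"ay":0,"az":0,"gripper":40},{"x":-2.6,"y":-26,"z":0,"ax":0,"ay":0,"az":0,"gripper":40},{"x":-2.6,"y":-26,"z":0,"ax":0,"ay":0,"az":0,"gripper":40},{"x":-2.6,"y":-26,"z":0,"ax":0,"ay":0,"az":0,"gripper":40},{"x":-2.6,"y":-26,"z":0,"ax":0,"ay":0,"az":0,"gripper":40},{"x":-2.6,"y":-26,"z":0,"ax":0,"ay":0,"az":0,"gripper":40},{"x":-2.6,"y":-26,"z":0,"ax":0,"ay":0,"az":0,"gripper":40},{"x":-2.1,"y":-20,"z":0,"ax":0,"ay":0,"az":0,"gripper":40},{"x":0,"y":-12,"z":0,"ax":0,"ay":0,"az":0,"gripper":40},{"x":0,"y":0,"z":10,"ax":0,"ay":0,"az":0,"gripper":40},{"x":0,"y":0,"z":10,"ax":0,"ay":0,"az":0,"gripper":40},{"x":0,"y":0,"z":0,"ax":0,"ay":0,"az":0,"gripper":40},{"x":0,"y":0,"z":0,"ax":0,"ay":0,"az":0,"gripper":40}]'
python3 - <<'E'
from h import *
todo(460.5,-176.6,46,.206)
for n in('scene','top'): cv2.imwrite(f'pics/{n}1.png',vision.snapshot(n)[:,:,::-1])
S=cv2.imread('pics/scene1.png')[150:370,100:360]; T=cv2.imread('pics/top1.png')[180:320,310:470]
cv2.imwrite('pics/m1.png',np.hstack([cv2.resize(S,(440,372)),cv2.resize(T,(360,372))]))
E
```

```text
time: 6.9
ee_pos: [461.0, -176.1, 242.5]
tcp_rot: [-0.001, 0.63, 0.776, -0.0]
wrist_force: [-0.0, -0.2, -2.0]
opening: 0.538
grip_force: 30.0
t 6.9 grasp [ 460.6 -175.9   71.5] yaw 0.207 turn 0.001 shift now [-0.7 -0.2 25.5] shift after turn [-0.7 -0.2 25.5] tilt [-0.002  0.001] F [-0.  -0.2 -2. ] op 51.2 gf 30.0
```

View pics/m1.png

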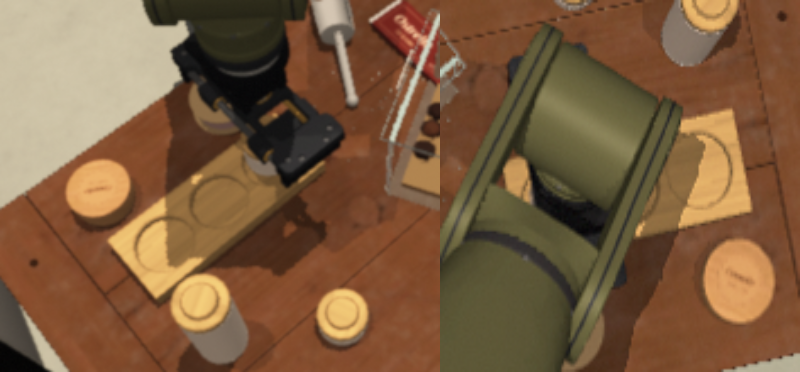

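The mosaic shows can_s held over the left well at about (275,165) in the scene crop, with the spool and box untouched. Lowering now.

```bash
python3 -m inch '[{"x":-0.4,"y":0,"z":9,"ax":0,"ay":0,"az":0,"gripper":40},{"x":0,"y":0,"z":8,"ax":0,"ay":0,"az":0,"gripper":40},{"x":0,"y":0,"z":5,"ax":0,"ay":0,"az":0,"gripper":40},{"x":0,"y":0,"z":2,"ax":0,"ay":0,"az":0,"gripper":40},{"x":0,"y":0,"z":2,"ax":0,"ay":0,"az":0,"gripper":40},{"x":0,"y":0,"z":0.5,"ax":0,"ay":0,"az":0,"gripper":40},{"x":0,"y":0,"z":0,"ax":0,"ay":0,"az":0,"gripper":40}]'
python3 -c "
from h import *
todo(460.5,-176.6,46,.206)"
```

```text
time: 7.58
ee_pos: [460.8, -176.9, 217.2]
tcp_rot: [0.0, 0.631, 0.776, -0.0]
wrist_force: [0.4, -0.4, -0.9]
opening: 0.543
grip_force: 30.0
t 7.6 grasp [ 460.8 -177.    46.2] yaw 0.206 turn -0.000 shift now [ 0.4 -0.2  0.2] shift after turn [ 0.4 -0.2  0.2] tilt [ 0. -0.] F [ 0.4 -0.4 -0.9] op 51.6 gf 30.0
```

```bash
python3 -m inch '[{"x":0,"y":0,"z":0.8,"ax":0,"ay":0,"az":0,"gripper":40},{"x":0,"y":0,"z":0,"ax":0,"ay":0,"az":0,"gripper":40},{"x":0,"y":0,"z":0,"ax":0,"ay":0,"az":0,"gripper":66},{"x":0,"y":0,"z":0,"ax":0,"ay":0,"az":0,"gripper":66},{"x":0,"y":0,"z":0,"ax":0,"ay":0,"az":0,"gripper":66},{"x":0,"y":0,"z":-5,"ax":0,"ay":0,"az":0,"gripper":66},{"x":0,"y":0,"z":-30,"ax":0,"ay":0,"az":0,"gripper":66},{"x":0,"y":0,"z":-30,"ax":0,"ay":0,"az":0,"gripper":80},{"x":0,"y":0,"z":-30,"ax":0,"ay":0,"az":0,"gripper":80},{"x":0,"y":0,"z":0,"ax":0,"ay":0,"az":0,"gripper":80}]'
python3 -c "
from h import *
todo(651.4,-193.6,23,.206)"
```

```text
time: 8.42
ee_pos: [462.7, -177.8, 319.1]
tcp_rot: [0.006, 0.631, 0.776, 0.001]
wrist_force: [0.8, -0.6, 1.1]
opening: 0.826
grip_force: 0.0
t 8.4 grasp [ 464.6 -178.8  148.2] yaw 0.206 turn 0.000 shift now [-51.7 178.6 127.3] shift after turn [-51.7 178.6 127.3] tilt [ 0.011 -0.006] F [ 0.8 -0.6  1.1] op 78.5 gf 0.0
```

```bash
python3 -m inch '[{"x":-7,"y":23,"z":0,"ax":0,"ay":0,"az":0,"gripper":80},{"x":-7,"y":23,"z":0,"ax":0,"ay":0,"az":0,"gripper":80},{"x":-7,"y":23,"z":0,"ax":0,"ay":0,"az":0,"gripper":80},{"x":-7,"y":23,"z":0,"ax":0,"ay":0,"az":0,"gripper":80},{"x":-7,"y":23,"z":0,"ax":0,"ay":0,"az":0,"gripper":80},{"x":-7,"y":23,"z":0,"ax":0,"ay":0,"az":0,"gripper":80},{"x":-7,"y":23,"z":0,"ax":0,"ay":0,"az":0,"gripper":80},{"x":-6.3,"y":22.4,"z":0,"ax":0,"ay":0,"az":0,"gripper":80},{"x":0,"y":0,"z":30,"ax":0,"ay":0,"az":0,"gripper":80},{"x":0,"y":0,"z":30,"ax":0,"ay":0,"az":0,"gripper":80},{"x":0,"y":0,"z":20,"ax":0,"ay":0,"az":0,"gripper":80},{"x":0,"y":0,"z":14,"ax":0,"ay":0,"az":0,"gripper":80},{"x":0,"y":0,"z":0,"ax":0,"ay":0,"az":0,"gripper":80},{"x":0,"y":0,"z":0,"ax":0,"ay":0,"az":0,"gripper":80},{"x":0,"y":0,"z":0,"ax":0,"ay":0,"az":0,"gripper":80},{"x":0,"y":0,"z":0,"ax":0,"ay":0,"az":0,"gripper":80}]'
python3 - <<'E'
from h import *
todo(651.4,-193.6,23,.206)
T=cv2.imread('pics/top0.png')
cv2.imwrite('pics/top2.png',vision.snapshot('top')[:,:,::-1]); cv2.imwrite('pics/scene2.png',vision.snapshot('scene')[:,:,::-1])
S=cv2.imread('pics/scene2.png')
uv=(261,232); e=blob(S,uv,24); print('s lid scene',np.round(e,1) if 0 else e, np.round(plane('scene',e[0],58.5),1))
cv2.imwrite('pics/m2.png',cv2.resize(S[150:370,140:400],(780,600)))
todo(651.4,-193.6,23,.206)
E
```

```text
time: 9.75
ee_pos: [652.4, -193.9, 220.0]
tcp_rot: [0.002, 0.631, 0.776, 0.001]
wrist_force: [0.1, 1.0, -0.0]
opening: 0.845
grip_force: 0.0
t 9.8 grasp [ 653.1 -194.1   49. ] yaw 0.206 turn -0.000 shift now [ 0.9 -1.6 26. ] shift after turn [ 0.9 -1.6 26. ] tilt [ 0.004 -0.001] F [ 0.1  1.  -0. ] op 80.4 gf 0.0
s lid scene ((267.9983215332031, 223.3185272216797), (13.356497764587402, 22.842958450317383), 84.26704406738281) [ 445.8 -147.3   58.5]
t 9.8 grasp [ 652.7 -194.    48.6] yaw 0.206 turn -0.000 shift now [ 0.7 -1.3 25.6] shift after turn [ 0.7 -1.3 25.6] tilt [ 0.003 -0.001] F [-0.3  0.1  0.1] op 80.3 gf 0.0
```

View pics/m2.png

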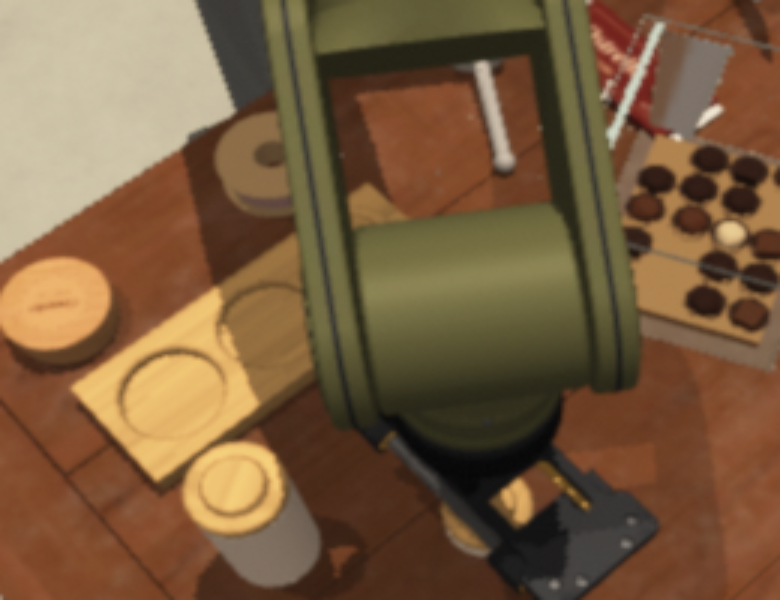

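The arm hides can_s in the left well, and can_xs lies between the fingers at about (500,500) in the crop. Descending and gripping.

```bash
python3 -m inch '[{"x":0.5,"y":-0.5,"z":12,"ax":0,"ay":0,"az":0,"gripper":80},{"x":0,"y":0,"z":8,"ax":0,"ay":0,"az":0,"gripper":80},{"x":0,"y":0,"z":3,"ax":0,"ay":0,"az":0,"gripper":80},{"x":0,"y":0,"z":0,"ax":0,"ay":0,"az":0,"gripper":80},{"x":0,"y":0,"z":0,"ax":0,"ay":0,"az":0,"gripper":40},{"x":0,"y":0,"z":0,"ax":0,"ay":0,"az":0,"gripper":40},{"x":0,"y":0,"z":0,"ax":0,"ay":0,"az":0,"gripper":40},{"x":0,"y":0,"z":0,"ax":0,"ay":0,"az":0,"gripper":40},{"x":0,"y":0,"z":0,"ax":0,"ay":0,"az":0,"gripper":40},{"x":0,"y":0,"z":0,"ax":0,"ay":0,"az":0,"gripper":40}]'
python3 -c "
from h import *
todo(460.5,-176.6,80,.206)"
```

```text
time: 10.68
ee_pos: [651.1, -193.2, 194.8]
tcp_rot: [0.0, 0.631, 0.776, 0.0]
wrist_force: [0.7, -1.2, 1.0]
opening: 0.545
grip_force: 30.0
t 10.7 grasp [ 651.2 -193.2   23.8] yaw 0.206 turn 0.000 shift now [  55.3 -183.2  -56.2] shift after turn [  55.3 -183.2  -56.2] tilt [ 0. -0.] F [ 0.7 -1.2  1. ] op 51.8 gf 30.0
```

```bash
python3 -m inch '[{"x":0,"y":0,"z":-10,"ax":0,"ay":0,"az":0,"gripper":40},{"x":0,"y":0,"z":-25,"ax":0,"ay":0,"az":0,"gripper":40},{"x":0,"y":0,"z":-25,"ax":0,"ay":0,"az":0,"gripper":40},{"x":0,"y":0,"z":-20,"ax":0,"ay":0,"az":0,"gripper":40},{"x":4,"y":-12,"z":0,"ax":0,"ay":0,"az":0,"gripper":40},{"x":7,"y":-24,"z":0,"ax":0,"ay":0,"az":0,"gripper":40},{"x":7,"y":-24,"z":0,"ax":0,"ay":0,"az":0,"gripper":40},{"x":7,"y":-24,"z":0,"ax":0,"ay":0,"az":0,"gripper":40},{"x":7,"y":-24,"z":0,"ax":0,"ay":0,"az":0,"gripper":40},{"x":7,"y":-24,"z":0,"ax":0,"ay":0,"az":0,"gripper":40},{"x":7,"y":-24,"z":0,"ax":0,"ay":0,"az":0,"gripper":40},{"x":6,"y":-16,"z":0,"ax":0,"ay":0,"az":0,"gripper":40},{"x":3.3,"y":-11.2,"z":0,"ax":0,"ay":0,"az":0,"gripper":40},{"x":0,"y":0,"z":0,"ax":0,"ay":0,"az":0,"gripper":40},{"x":0,"y":0,"z":0,"ax":0,"ay":0,"az":0,"gripper":40},{"x":0,"y":0,"z":0,"ax":0,"ay":0,"az":0,"gripper":40},{"x":0,"y":0,"z":0,"ax":0,"ay":0,"az":0,"gripper":40}]'
python3 - <<'E'
from h import *
todo(460.5,-176.9,80.6,.206)
S=vision.snapshot('scene')[:,:,::-1]; W=vision.snapshot('wrist')[:,:,::-1]
cv2.imwrite('pics/m3.png',np.hstack([cv2.resize(S[190:310,180:340],(400,300)),cv2.resize(W,(400,300))]))
todo(460.5,-176.9,80.6,.206)
E
```

```text
time: 12.1
ee_pos: [461.1, -176.6, 275.0]
tcp_rot: [0.0, 0.631, 0.776, 0.0]
wrist_force: [-0.1, -0.2, 0.2]
opening: 0.54
grip_force: 30.0
t 12.1 grasp [ 461.3 -176.7  104. ] yaw 0.206 turn 0.000 shift now [-0.  -0.8 23.4] shift after turn [-0.  -0.8 23.4] tilt [ 0.001 -0.   ] F [-0.1 -0.2  0.2] op 51.3 gf 30.0
t 12.2 grasp [ 461.  -176.6  103.6] yaw 0.206 turn 0.000 shift now [-0.2 -0.6 23. ] shift after turn [-0.2 -0.6 23. ] tilt [ 0. -0.] F [-0.3 -0.4 -1.4] op 51.3 gf 30.0
```

View pics/m3.png

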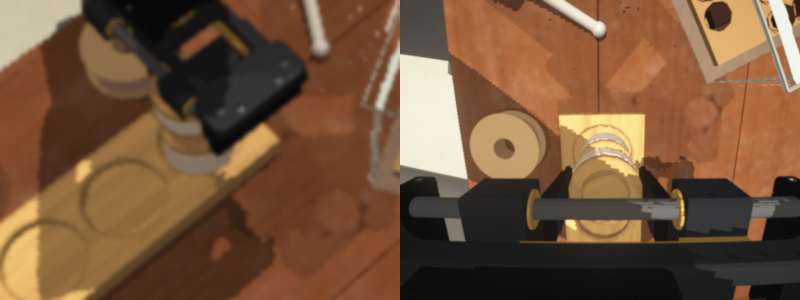

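Can_xs hangs right above can_s, which stands in its well (crop (195,130) over (200,155)). Lowering.

```bash
python3 -m inch '[{"x":0,"y":-0.5,"z":8,"ax":0,"ay":0,"az":0,"gripper":40},{"x":0,"y":0,"z":6,"ax":0,"ay":0,"az":0,"gripper":40},{"x":0,"y":0,"z":3,"ax":0,"ay":0,"az":0,"gripper":40},{"x":0,"y":0,"z":2,"ax":0,"ay":0,"az":0,"gripper":40},{"x":0,"y":0,"z":2,"ax":0,"ay":0,"az":0,"gripper":40},{"x":0,"y":0,"z":1.5,"ax":0,"ay":0,"az":0,"gripper":40},{"x":0,"y":0,"z":0,"ax":0,"ay":0,"az":0,"gripper":40},{"x":0,"y":0,"z":0,"ax":0,"ay":0,"az":0,"gripper":40}]'
python3 -c "
from h import *
todo(460.5,-176.9,80.6,.206)"
```

```text
time: 12.87
ee_pos: [459.9, -176.6, 252.1]
tcp_rot: [0.0, 0.631, 0.776, 0.0]
wrist_force: [0.3, 0.3, -0.3]
opening: 0.549
grip_force: 30.0
t 12.9 grasp [ 460.  -176.6   81.1] yaw 0.206 turn 0.000 shift now [-0.4  0.5  0.5] shift after turn [-0.4  0.5  0.5] tilt [ 0. -0.] F [ 0.3  0.3 -0.3] op 52.2 gf 30.0
```

```bash
python3 -m inch '[{"x":0,"y":0,"z":0.6,"ax":0,"ay":0,"az":0,"gripper":40},{"x":0,"y":0,"z":0,"ax":0,"ay":0,"az":0,"gripper":40},{"x":0,"y":0,"z":0,"ax":0,"ay":0,"az":0,"gripper":66},{"x":0,"y":0,"z":0,"ax":0,"ay":0,"az":0,"gripper":66},{"x":0,"y":0,"z":0,"ax":0,"ay":0,"az":0,"gripper":66},{"x":0,"y":0,"z":-5,"ax":0,"ay":0,"az":0,"gripper":66},{"x":0,"y":0,"z":-30,"ax":0,"ay":0,"az":0,"gripper":66},{"x":0,"y":0,"z":-30,"ax":0,"ay":0,"az":0,"gripper":80},{"x":0,"y":0,"z":-30,"ax":0,"ay":0,"az":0,"gripper":80},{"x":0,"y":0,"z":-35,"ax":0,"ay":0,"az":0,"gripper":80},{"x":0,"y":0,"z":-35,"ax":0,"ay":0,"az":0,"gripper":80},{"x":0,"y":0,"z":-30,"ax":0,"ay":0,"az":0,"gripper":80},{"x":0,"y":0,"z":0,"ax":0,"ay":0,"az":0,"gripper":80},{"x":0,"y":0,"z":0,"ax":0,"ay":0,"az":0,"gripper":80},{"x":0,"y":0,"z":0,"ax":0,"ay":0,"az":0,"gripper":80},{"x":0,"y":0,"z":0,"ax":0,"ay":0,"az":0,"gripper":80}]'
python3 - <<'E'
from h import *
todo(570.6,212.1,82,-.736)
S=vision.snapshot('scene')[:,:,::-1]; W=vision.snapshot('wrist')[:,:,::-1]
cv2.imwrite('pics/m4.png',np.hstack([cv2.resize(S[180:330,180:380],(400,300)),cv2.resize(W,(400,300))]))
E
```

```text
time: 14.2
ee_pos: [459.5, -176.4, 444.5]
tcp_rot: [-0.002, 0.631, 0.776, -0.0]
wrist_force: [-1.0, 0.2, -0.2]
opening: 0.842
grip_force: 0.0
t 14.2 grasp [ 459.1 -176.2  273.5] yaw 0.206 turn 0.942 shift now [356.8 189.1 191.7] shift after turn [ 362.8 -177.4  191.7] tilt [-0.003  0.001] F [-1.   0.2 -0.2] op 80.1 gf 0.0
```

View pics/m4.png

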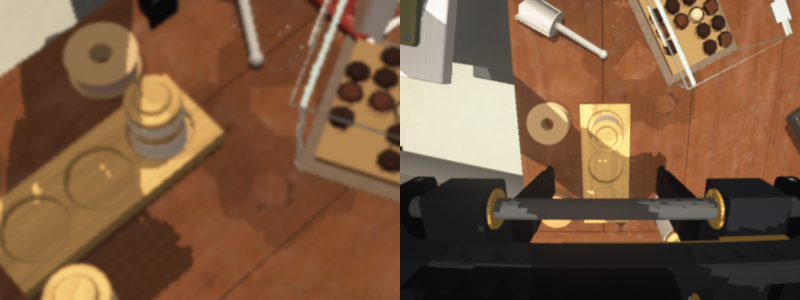

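The wrist and scene crops show can_xs seated square on can_s in the left well, at (155,110) in the scene crop. Next I turn and go over can_m.

```bash
python3 -m inch '[{"x":0,"y":0,"z":-15,"ax":0,"ay":0,"az":0.118,"gripper":80},{"x":0,"y":0,"z":0,"ax":0,"ay":0,"az":0.118,"gripper":80},{"x":0,"y":0,"z":0,"ax":0,"ay":0,"az":0.118,"gripper":80},{"x":0,"y":0,"z":0,"ax":0,"ay":0,"az":0.118,"gripper":80},{"x":0,"y":0,"z":0,"ax":0,"ay":0,"az":0.118,"gripper":80},{"x":0,"y":0,"z":0,"ax":0,"ay":0,"az":0.118,"gripper":80},{"x":0,"y":0,"z":0,"ax":0,"ay":0,"az":0.118,"gripper":80},{"x":0,"y":0,"z":0,"ax":0,"ay":0,"az":0.116,"gripper":80}]'
python3 -m inch '[{"x":30,"y":-14.7,"z":0,"ax":0,"ay":0,"az":0,"gripper":80},{"x":30,"y":-14.7,"z":0,"ax":0,"ay":0,"az":0,"gripper":80},{"x":30,"y":-14.7,"z":0,"ax":0,"ay":0,"az":0,"gripper":80},{"x":30,"y":-14.7,"z":0,"ax":0,"ay":0,"az":0,"gripper":80},{"x":30,"y":-14.7,"z":0,"ax":0,"ay":0,"az":0,"gripper":80},{"x":30,"y":-14.7,"z":0,"ax":0,"ay":0,"az":0,"gripper":80},{"x":30,"y":-14.7,"z":0,"ax":0,"ay":0,"az":0,"gripper":80},{"x":30,"y":-14.7,"z":0,"ax":0,"ay":0,"az":0,"gripper":80},{"x":30,"y":-14.7,"z":0,"ax":0,"ay":0,"az":0,"gripper":80},{"x":30,"y":-14.7,"z":0,"ax":0,"ay":0,"az":0,"gripper":80},{"x":30,"y":-14.7,"z":0,"ax":0,"ay":0,"az":0,"gripper":80},{"x":30,"y":-14.7,"z":0,"ax":0,"ay":0,"az":0,"gripper":80},{"x":0,"y":0,"z":0,"ax":0,"ay":0,"az":0,"gripper":80},{"x":0,"y":0,"z":0,"ax":0,"ay":0,"az":0,"gripper":80},{"x":0,"y":0,"z":0,"ax":0,"ay":0,"az":0,"gripper":80},{"x":0,"y":0,"z":0,"ax":0,"ay":0,"az":0,"gripper":80}]'
python3 - <<'E'
from h import *
todo(570.6,212.1,82,-.736)
S=vision.snapshot('scene')[:,:,::-1]; W=vision.snapshot('wrist')[:,:,::-1]
cv2.imwrite('pics/m5.png',np.hstack([cv2.resize(S,(400,300)),cv2.resize(W,(400,300))]))
E
```

```text
time: 14.97
ee_pos: [459.8, -176.5, 459.8]
tcp_rot: [-0.001, 0.915, 0.403, -0.001]
wrist_force: [-0.3, -0.0, 0.1]
opening: 0.843
grip_force: 0.0
time: 16.3
ee_pos: [570.7, 207.8, 460.7]
tcp_rot: [0.0, 0.914, 0.405, -0.001]
wrist_force: [-0.5, -0.1, -0.6]
opening: 0.844
grip_force: 0.0
t 16.3 grasp [570.5 207.7 289.7] yaw -0.737 turn -0.001 shift now [  3.6  -2.8 207.7] shift after turn [  3.6  -2.8 207.7] tilt [-0.001 -0.001] F [-0.5 -0.1 -0.6] op 80.2 gf 0.0
```

View pics/m5.png

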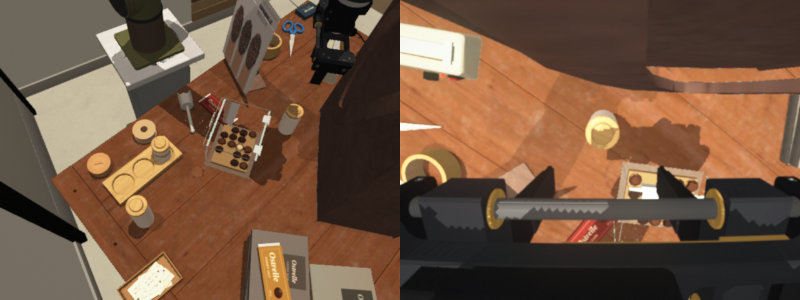

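Both crops show can_m clear of the bag and case (wrist (203,130), scene (290,112)). I'll check its position from the wrist ray.

```bash
python3 - <<'E'
from h import *
c=vision.camera_info('wrist'); W=vision.snapshot('wrist')[:,:,::-1].copy()
e=blob(W,(325,208),34); print(e, plane('wrist',e[0],103,c))
c=vision.camera_info('scene'); g=np.array([570.5,207.7,271]); p=np.array(c['R'])@g+c['t']; print('fingertip in scene',c['fx']*p[0]/p[2]+c['cx'],c['fy']*p[1]/p[2]+c['cy'])
E
```

```text
((322.37353515625, 207.38693237304688), (61.24412536621094, 68.47126770019531), 10.165740966796875) [572.74474588 218.72214491 103.        ]
fingertip in scene 503.3676041515613 111.90617309124661
```

```bash
python3 -m inch '[{"x":3.6,"y":-2.8,"z":0,"ax":0,"ay":0,"az":0,"gripper":84},{"x":0,"y":0,"z":30,"ax":0,"ay":0,"az":0,"gripper":84},{"x":0,"y":0,"z":30,"ax":0,"ay":0,"az":0,"gripper":84},{"x":0,"y":0,"z":30,"ax":0,"ay":0,"az":0,"gripper":84},{"x":0,"y":0,"z":30,"ax":0,"ay":0,"az":0,"gripper":84},{"x":0,"y":0,"z":20,"ax":0,"ay":0,"az":0,"gripper":84},{"x":0,"y":0,"z":0,"ax":0,"ay":0,"az":0,"gripper":84},{"x":0,"y":0,"z":0,"ax":0,"ay":0,"az":0,"gripper":84},{"x":0,"y":0,"z":0,"ax":0,"ay":0,"az":0,"gripper":84}]'
python3 - <<'E'
from h import *
todo(570.6,212.1,82,-.736)
c=vision.camera_info('wrist'); W=vision.snapshot('wrist')[:,:,::-1].copy()
cv2.imwrite('pics/m6.png',W)
E
```

```text
time: 17.2
ee_pos: [571.7, 213.3, 323.3]
tcp_rot: [0.0, 0.914, 0.405, 0.001]
wrist_force: [0.9, -0.0, 0.7]
opening: 0.883
grip_force: 0.0
t 17.2 grasp [572.2 213.4 152.3] yaw -0.736 turn -0.000 shift now [-2.2 -0.4 70.3] shift after turn [-2.2 -0.4 70.3] tilt [0.003 0.001] F [ 0.9 -0.   0.7] op 84.0 gf 0.0
```

View pics/m6.png

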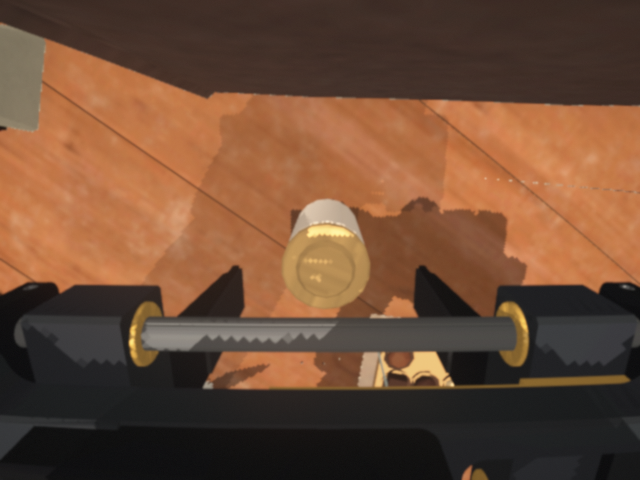

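Can_m's lid is centred at (326,265) between the fingertips (240 and 418), with the bag edge well ahead at row 95. Descending and gripping.

```bash
python3 -m inch '[{"x":-0.7,"y":0,"z":25,"ax":0,"ay":0,"az":0,"gripper":84},{"x":0,"y":0,"z":25,"ax":0,"ay":0,"az":0,"gripper":84},{"x":0,"y":0,"z":14,"ax":0,"ay":0,"az":0,"gripper":84},{"x":0,"y":0,"z":4,"ax":0,"ay":0,"az":0,"gripper":84},{"x":0,"y":0,"z":0,"ax":0,"ay":0,"az":0,"gripper":84},{"x":0,"y":0,"z":0,"ax":0,"ay":0,"az":0,"gripper":84},{"x":0,"y":0,"z":0,"ax":0,"ay":0,"az":0,"gripper":40},{"x":0,"y":0,"z":0,"ax":0,"ay":0,"az":0,"gripper":40},{"x":0,"y":0,"z":0,"ax":0,"ay":0,"az":0,"gripper":40},{"x":0,"y":0,"z":0,"ax":0,"ay":0,"az":0,"gripper":40},{"x":0,"y":0,"z":0,"ax":0,"ay":0,"az":0,"gripper":40},{"x":0,"y":0,"z":0,"ax":0,"ay":0,"az":0,"gripper":40},{"x":0,"y":0,"z":0,"ax":0,"ay":0,"az":0,"gripper":40}]'
python3 -c "
from h import *
todo(475.2,-247.1,95,.206)"
```

```text
time: 18.33
ee_pos: [570.8, 212.7, 253.6]
tcp_rot: [0.0, 0.914, 0.405, 0.0]
wrist_force: [0.6, 0.1, 1.2]
opening: 0.544
grip_force: 29.9
t 18.3 grasp [570.9 212.7  82.6] yaw -0.736 turn -0.942 shift now [-405.   237.7  -12.4] shift after turn [-430.5 -187.7  -12.4] tilt [ 0.001 -0.   ] F [0.6 0.1 1.2] op 51.8 gf 29.9
```

```bash
python3 -m inch '[{"x":0,"y":0,"z":-10,"ax":0,"ay":0,"az":0,"gripper":40},{"x":0,"y":0,"z":-25,"ax":0,"ay":0,"az":0,"gripper":40},{"x":0,"y":0,"z":-30,"ax":0,"ay":0,"az":0,"gripper":40},{"x":0,"y":0,"z":-30,"ax":0,"ay":0,"az":0,"gripper":40},{"x":0,"y":0,"z":-30,"ax":0,"ay":0,"az":0,"gripper":40},{"x":0,"y":0,"z":-30,"ax":0,"ay":0,"az":0,"gripper":40},{"x":0,"y":0,"z":-25,"ax":0,"ay":0,"az":0,"gripper":40},{"x":0,"y":0,"z":0,"ax":0,"ay":0,"az":0,"gripper":40}]'
python3 -m inch '[{"x":-13,"y":7.7,"z":0,"ax":0,"ay":0,"az":0,"gripper":40},{"x":-23,"y":13.5,"z":0,"ax":0,"ay":0,"az":0,"gripper":40},{"x":-23,"y":13.5,"z":0,"ax":0,"ay":0,"az":0,"gripper":40},{"x":-23,"y":13.5,"z":0,"ax":0,"ay":0,"az":0,"gripper":40},{"x":-23,"y":13.5,"z":0,"ax":0,"ay":0,"az":0,"gripper":40},{"x":-23,"y":13.5,"z":0,"ax":0,"ay":0,"az":0,"gripper":40},{"x":-23,"y":13.5,"z":0,"ax":0,"ay":0,"az":0,"gripper":40},{"x":-23,"y":13.5,"z":0,"ax":0,"ay":0,"az":0,"gripper":40},{"x":-23,"y":13.5,"z":0,"ax":0,"ay":0,"az":0,"gripper":40},{"x":-23,"y":13.5,"z":0,"ax":0,"ay":0,"az":0,"gripper":40},{"x":-23,"y":13.5,"z":0,"ax":0,"ay":0,"az":0,"gripper":40},{"x":-23,"y":13.5,"z":0,"ax":0,"ay":0,"az":0,"gripper":40},{"x":-23,"y":13.5,"z":0,"ax":0,"ay":0,"az":0,"gripper":40},{"x":-23,"y":13.5,"z":0,"ax":0,"ay":0,"az":0,"gripper":40},{"x":-23,"y":13.5,"z":0,"ax":0,"ay":0,"az":0,"gripper":40},{"x":-23,"y":13.5,"z":0,"ax":0,"ay":0,"az":0,"gripper":40},{"x":-23,"y":13.5,"z":0,"ax":0,"ay":0,"az":0,"gripper":40},{"x":-15,"y":9,"z":0,"ax":0,"ay":0,"az":0,"gripper":40},{"x":-9,"y":5,"z":0,"ax":0,"ay":0,"az":0,"gripper":40},{"x":0,"y":0,"z":0,"ax":0,"ay":0,"az":0,"gripper":40}]'
python3 -m inch '[{"x":0,"y":0,"z":0,"ax":0,"ay":0,"az":-0.118,"gripper":40},{"x":0,"y":0,"z":0,"ax":0,"ay":0,"az":-0.118,"gripper":40},{"x":0,"y":0,"z":0,"ax":0,"ay":0,"az":-0.118,"gripper":40},{"x":0,"y":0,"z":0,"ax":0,"ay":0,"az":-0.118,"gripper":40},{"x":0,"y":0,"z":0,"ax":0,"ay":0,"az":-0.118,"gripper":40},{"x":0,"y":0,"z":0,"ax":0,"ay":0,"az":-0.118,"gripper":40},{"x":0,"y":0,"z":0,"ax":0,"ay":0,"az":-0.118,"gripper":40},{"x":0,"y":0,"z":0,"ax":0,"ay":0,"az":-0.116,"gripper":40},{"x":0,"y":0,"z":0,"ax":0,"ay":0,"az":0,"gripper":40},{"x":0,"y":0,"z":0,"ax":0,"ay":0,"az":0,"gripper":40},{"x":0,"y":0,"z":0,"ax":0,"ay":0,"az":0,"gripper":40}]'
python3 -c "
from h import *
todo(475.2,-247.1,95.5,.206)"
```

```text
time: 19.0
ee_pos: [571.3, 212.9, 440.7]
tcp_rot: [0.001, 0.914, 0.405, 0.005]
wrist_force: [1.2, -0.1, -1.4]
opening: 0.542
grip_force: 29.9
time: 20.67
ee_pos: [473.8, -248.5, 430.6]
tcp_rot: [-0.002, 0.915, 0.404, -0.001]
wrist_force: [-0.0, -0.4, -3.2]
opening: 0.548
grip_force: 29.9
time: 21.58
ee_pos: [474.9, -246.4, 432.7]
tcp_rot: [-0.001, 0.631, 0.776, 0.0]
wrist_force: [0.3, 0.1, -2.7]
opening: 0.548
grip_force: 29.9
t 21.6 grasp [ 474.8 -246.3  261.7] yaw 0.204 turn -0.002 shift now [ -1.    0.3 166.2] shift after turn [ -1.    0.3 166.2] tilt [-0.001  0.001] F [ 0.3  0.1 -2.7] op 52.1 gf 29.9
```

```bash
python3 -m inch '[{"x":-0.8,"y":0.3,"z":15,"ax":0,"ay":0,"az":0,"gripper":40},{"x":0,"y":0,"z":25,"ax":0,"ay":0,"az":0,"gripper":40},{"x":0,"y":0,"z":25,"ax":0,"ay":0,"az":0,"gripper":40},{"x":0,"y":0,"z":25,"ax":0,"ay":0,"az":0,"gripper":40},{"x":0,"y":0,"z":25,"ax":0,"ay":0,"az":0,"gripper":40},{"x":0,"y":0,"z":20,"ax":0,"ay":0,"az":0,"gripper":40},{"x":0,"y":0,"z":10,"ax":0,"ay":0,"az":0,"gripper":40},{"x":0,"y":0,"z":0,"ax":0,"ay":0,"az":0,"gripper":40},{"x":0,"y":0,"z":0,"ax":0,"ay":0,"az":0,"gripper":40},{"x":0,"y":0,"z":0,"ax":0,"ay":0,"az":0,"gripper":40}]'
python3 -c "
from h import *
todo(475.2,-247.1,95.5,.206)"
python3 -m inch '[{"x":0,"y":0,"z":6,"ax":0,"ay":0,"az":0,"gripper":40},{"x":0,"y":0,"z":6,"ax":0,"ay":0,"az":0,"gripper":40},{"x":0,"y":0,"z":4,"ax":0,"ay":0,"az":0,"gripper":40},{"x":0,"y":0,"z":2,"ax":0,"ay":0,"az":0,"gripper":40},{"x":0,"y":0,"z":1.5,"ax":0,"ay":0,"az":0,"gripper":40},{"x":0,"y":0,"z":0,"ax":0,"ay":0,"az":0,"gripper":40},{"x":0,"y":0,"z":0,"ax":0,"ay":0,"az":0,"gripper":40}]'
python3 -c "
from h import *
todo(475.2,-247.1,95.5,.206)"
```

```text
time: 22.42
ee_pos: [476.1, -248.1, 290.1]
tcp_rot: [0.001, 0.631, 0.776, 0.0]
wrist_force: [1.0, -0.7, -2.8]
opening: 0.546
grip_force: 29.9
t 22.4 grasp [ 476.5 -248.4  119.1] yaw 0.206 turn -0.000 shift now [ 1.6 -1.  23.6] shift after turn [ 1.6 -1.  23.6] tilt [ 0.002 -0.002] F [ 1.  -0.7 -2.8] op 51.9 gf 29.9
time: 23.0
ee_pos: [475.4, -247.8, 268.8]
tcp_rot: [-0.0, 0.631, 0.776, -0.0]
wrist_force: [0.1, -0.2, -3.0]
opening: 0.541
grip_force: 29.9
t 23.0 grasp [ 475.4 -247.8   97.8] yaw 0.206 turn -0.000 shift now [ 0.7 -0.   2.3] shift after turn [ 0.7 -0.   2.3] tilt [-0.  0.] F [ 0.1 -0.2 -3. ] op 51.5 gf 29.9
```

```bash
python3 -m inch '[{"x":0.5,"y":0,"z":1.2,"ax":0,"ay":0,"az":0,"gripper":40},{"x":0,"y":0,"z":0.8,"ax":0,"ay":0,"az":0,"gripper":40},{"x":0,"y":0,"z":0.7,"ax":0,"ay":0,"az":0,"gripper":40},{"x":0,"y":0,"z":0,"ax":0,"ay":0,"az":0,"gripper":40},{"x":0,"y":0,"z":0,"ax":0,"ay":0,"az":0,"gripper":40}]'
python3 -c "
from h import *
todo(475.2,-247.1,95.5,.206)"
```

```text
time: 23.42
ee_pos: [475.4, -247.4, 266.6]
tcp_rot: [0.0, 0.631, 0.776, 0.0]
wrist_force: [-1.6, 0.8, -0.6]
opening: 0.544
grip_force: 29.9
t 23.4 grasp [ 475.5 -247.4   95.6] yaw 0.206 turn 0.000 shift now [ 0.4 -0.2  0.1] shift after turn [ 0.4 -0.2  0.1] tilt [ 0. -0.] F [-1.6  0.8 -0.6] op 51.8 gf 29.9
```

```bash
python3 -m inch '[{"x":0,"y":0,"z":0,"ax":0,"ay":0,"az":0,"gripper":66},{"x":0,"y":0,"z":0,"ax":0,"ay":0,"az":0,"gripper":66},{"x":0,"y":0,"z":0,"ax":0,"ay":0,"az":0,"gripper":66},{"x":0,"y":0,"z":-5,"ax":0,"ay":0,"az":0,"gripper":66},{"x":0,"y":0,"z":-25,"ax":0,"ay":0,"az":0,"gripper":66},{"x":0,"y":0,"z":-30,"ax":0,"ay":0,"az":0,"gripper":84},{"x":0,"y":0,"z":-30,"ax":0,"ay":0,"az":0,"gripper":84},{"x":0,"y":0,"z":-30,"ax":0,"ay":0,"az":0,"gripper":84},{"x":0,"y":0,"z":-20,"ax":0,"ay":0,"az":0,"gripper":84},{"x":0,"y":0,"z":0,"ax":0,"ay":0,"az":0,"gripper":84},{"x":0,"y":0,"z":0,"ax":0,"ay":0,"az":0,"gripper":84},{"x":0,"y":0,"z":0,"ax":0,"ay":0,"az":0,"gripper":84}]'
python3 -c "
from h import *
todo(605.7,-307,111,.206)"
```

```text
time: 24.42
ee_pos: [475.0, -247.1, 405.2]
tcp_rot: [-0.001, 0.631, 0.776, -0.0]
wrist_force: [0.7, -0.1, -0.6]
opening: 0.884
grip_force: 0.0
t 24.4 grasp [ 474.8 -247.   234.2] yaw 0.206 turn 0.000 shift now [-85.6 116.  123. ] shift after turn [-85.6 116.  123. ] tilt [-0.001  0.001] F [ 0.7 -0.1 -0.6] op 84.0 gf 0.0
```

```bash
python3 -m inch '[{"x":-21.4,"y":29,"z":0,"ax":0,"ay":0,"az":0,"gripper":84},{"x":-21.4,"y":29,"z":0,"ax":0,"ay":0,"az":0,"gripper":84},{"x":-21.4,"y":29,"z":0,"ax":0,"ay":0,"az":0,"gripper":84},{"x":-21.4,"y":29,"z":0,"ax":0,"ay":0,"az":0,"gripper":84},{"x":0,"y":0,"z":20,"ax":0,"ay":0,"az":0,"gripper":84},{"x":0,"y":0,"z":20,"ax":0,"ay":0,"az":0,"gripper":84},{"x":0,"y":0,"z":0,"ax":0,"ay":0,"az":0,"gripper":84},{"x":0,"y":0,"z":0,"ax":0,"ay":0,"az":0,"gripper":84},{"x":0,"y":0,"z":0,"ax":0,"ay":0,"az":0,"gripper":84}]'
python3 - <<'E'
from h import *
todo(605.7,-307,111,.206)
W=vision.snapshot('wrist')[:,:,::-1].copy(); S=vision.snapshot('scene')[:,:,::-1]
cv2.imwrite('pics/m7.png',np.hstack([cv2.resize(S[180:380,150:350],(300,300)),cv2.resize(W,(400,300))]))
E
```

```text
time: 25.17
ee_pos: [606.1, -307.2, 365.7]
tcp_rot: [-0.001, 0.631, 0.776, -0.0]
wrist_force: [0.2, -0.0, 1.0]
opening: 0.885
grip_force: 0.0
t 25.2 grasp [ 605.9 -307.1  194.7] yaw 0.206 turn -0.000 shift now [ 0.1 -0.1 83.7] shift after turn [ 0.1 -0.1 83.7] tilt [-0.001  0.001] F [ 0.2 -0.   1. ] op 84.2 gf 0.0
```

View pics/m7.png

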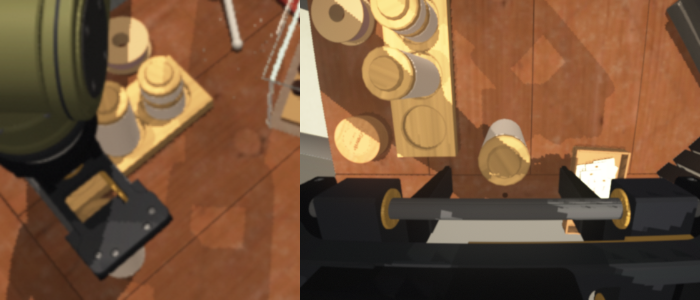

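Can_l's lid sits at (505,160), midway between the fingers (450 and 562). Can_m and the stack stand in their wells. Descending.

```bash
python3 -m inch '[{"x":0,"y":0,"z":25,"ax":0,"ay":0,"az":0,"gripper":84},{"x":0,"y":0,"z":25,"ax":0,"ay":0,"az":0,"gripper":84},{"x":0,"y":0,"z":20,"ax":0,"ay":0,"az":0,"gripper":84},{"x":0,"y":0,"z":13,"ax":0,"ay":0,"az":0,"gripper":84},{"x":0,"y":0,"z":0,"ax":0,"ay":0,"az":0,"gripper":84},{"x":0,"y":0,"z":0,"ax":0,"ay":0,"az":0,"gripper":84},{"x":0,"y":0,"z":0,"ax":0,"ay":0,"az":0,"gripper":40},{"x":0,"y":0,"z":0,"ax":0,"ay":0,"az":0,"gripper":40},{"x":0,"y":0,"z":0,"ax":0,"ay":0,"az":0,"gripper":40},{"x":0,"y":0,"z":0,"ax":0,"ay":0,"az":0,"gripper":40},{"x":0,"y":0,"z":0,"ax":0,"ay":0,"az":0,"gripper":40},{"x":0,"y":0,"z":0,"ax":0,"ay":0,"az":0,"gripper":40},{"x":0,"y":0,"z":0,"ax":0,"ay":0,"az":0,"gripper":40}]'
python3 -c "
from h import *
todo(489.9,-317.6,124.5,.206)"
```

```text
time: 26.35
ee_pos: [606.6, -307.4, 283.6]
tcp_rot: [0.001, 0.631, 0.776, 0.0]
wrist_force: [0.8, 0.4, 1.1]
opening: 0.546
grip_force: 29.9
t 26.4 grasp [ 606.8 -307.4  112.6] yaw 0.206 turn -0.000 shift now [  13.9 -116.5  -12. ] shift after turn [  13.9 -116.5  -12. ] tilt [ 0.001 -0.   ] F [0.8 0.4 1.1] op 51.9 gf 29.9
```

```bash
python3 -m inch '[{"x":0,"y":0,"z":-10,"ax":0,"ay":0,"az":0,"gripper":40},{"x":0,"y":0,"z":-20,"ax":0,"ay":0,"az":0,"gripper":40},{"x":0,"y":0,"z":-20,"ax":0,"ay":0,"az":0,"gripper":40},{"x":1.4,"y":-10,"z":0,"ax":0,"ay":0,"az":0,"gripper":40},{"x":2.4,"y":-20,"z":0,"ax":0,"ay":0,"az":0,"gripper":40},{"x":2.4,"y":-20,"z":0,"ax":0,"ay":0,"az":0,"gripper":40},{"x":2.4,"y":-20,"z":0,"ax":0,"ay":0,"az":0,"gripper":40},{"x":2.4,"y":-20,"z":0,"ax":0,"ay":0,"az":0,"gripper":40},{"x":2,"y":-16,"z":0,"ax":0,"ay":0,"az":0,"gripper":40},{"x":1,"y":-9.5,"z":0,"ax":0,"ay":0,"az":0,"gripper":40},{"x":0,"y":0,"z":0,"ax":0,"ay":0,"az":0,"gripper":40},{"x":0,"y":0,"z":6,"ax":0,"ay":0,"az":0,"gripper":40},{"x":0,"y":0,"z":6,"ax":0,"ay":0,"az":0,"gripper":40},{"x":0,"y":0,"z":0,"ax":0,"ay":0,"az":0,"gripper":40},{"x":0,"y":0,"z":0,"ax":0,"ay":0,"az":0,"gripper":40},{"x":0,"y":0,"z":0,"ax":0,"ay":0,"az":0,"gripper":40}]'
python3 -c "
from h import *
todo(489.9,-317.6,124.7,.206)"
```

```text
time: 27.68
ee_pos: [490.9, -317.1, 320.8]
tcp_rot: [-0.0, 0.63, 0.776, 0.0]
wrist_force: [0.6, -0.7, -3.5]
opening: 0.545
grip_force: 29.9
t 27.7 grasp [ 490.9 -317.1  149.8] yaw 0.207 turn 0.001 shift now [-0.3 -1.  25.1] shift after turn [-0.3 -1.  25.1] tilt [-0.  0.] F [ 0.6 -0.7 -3.5] op 51.8 gf 29.9
```

```bash
python3 -m inch '[{"x":0,"y":-0.8,"z":6,"ax":0,"ay":0,"az":0,"gripper":40},{"x":0,"y":0,"z":6,"ax":0,"ay":0,"az":0,"gripper":40},{"x":0,"y":0,"z":5,"ax":0,"ay":0,"az":0,"gripper":40},{"x":0,"y":0,"z":3,"ax":0,"ay":0,"az":0,"gripper":40},{"x":0,"y":0,"z":2,"ax":0,"ay":0,"az":0,"gripper":40},{"x":0,"y":0,"z":1,"ax":0,"ay":0,"az":0,"gripper":40},{"x":0,"y":0,"z":1,"ax":0,"ay":0,"az":0,"gripper":40},{"x":0,"y":0,"z":0,"ax":0,"ay":0,"az":0,"gripper":40},{"x":0,"y":0,"z":0,"ax":0,"ay":0,"az":0,"gripper":40}]'
python3 -c "
from h import *
todo(489.9,-317.6,124.7,.206)"
```

```text
time: 28.43
ee_pos: [489.7, -317.5, 297.4]
tcp_rot: [0.0, 0.631, 0.776, -0.0]
wrist_force: [0.1, -0.2, -2.3]
opening: 0.545
grip_force: 29.9
t 28.4 grasp [ 489.7 -317.5  126.4] yaw 0.206 turn -0.000 shift now [-0.1  0.1  1.7] shift after turn [-0.1  0.1  1.7] tilt [ 0. -0.] F [ 0.1 -0.2 -2.3] op 51.8 gf 29.9
```

```bash
python3 -m inch '[{"x":0,"y":0,"z":1,"ax":0,"ay":0,"az":0,"gripper":40},{"x":0,"y":0,"z":0.7,"ax":0,"ay":0,"az":0,"gripper":40},{"x":0,"y":0,"z":0,"ax":0,"ay":0,"az":0,"gripper":40},{"x":0,"y":0,"z":0,"ax":0,"ay":0,"az":0,"gripper":40}]'
python3 -c "
from h import *
todo(489.9,-317.6,124.7,.206)"
```

```text
time: 28.77
ee_pos: [489.9, -317.7, 296.6]
tcp_rot: [0.001, 0.631, 0.776, -0.0]
wrist_force: [-1.2, 0.2, 2.5]
opening: 0.546
grip_force: 29.9
t 28.8 grasp [ 490.  -317.9  125.6] yaw 0.206 turn 0.000 shift now [ 0.3 -0.1  0.9] shift after turn [ 0.3 -0.1  0.9] tilt [ 0.001 -0.001] F [-1.2  0.2  2.5] op 52.0 gf 29.9
```

Contact with the well floor (force now +2.5 N). Releasing, lifting and swinging aside to look.

```bash
python3 -m inch '[{"x":0,"y":0,"z":0,"ax":0,"ay":0,"az":0,"gripper":66},{"x":0,"y":0,"z":0,"ax":0,"ay":0,"az":0,"gripper":66},{"x":0,"y":0,"z":0,"ax":0,"ay":0,"az":0,"gripper":66},{"x":0,"y":0,"z":-5,"ax":0,"ay":0,"az":0,"gripper":66},{"x":0,"y":0,"z":-25,"ax":0,"ay":0,"az":0,"gripper":66},{"x":0,"y":0,"z":-30,"ax":0,"ay":0,"az":0,"gripper":66},{"x":0,"y":0,"z":-30,"ax":0,"ay":0,"az":0,"gripper":66},{"x":0,"y":0,"z":-30,"ax":0,"ay":0,"az":0,"gripper":66},{"x":0,"y":0,"z":-30,"ax":0,"ay":0,"az":0,"gripper":66},{"x":0,"y":0,"z":-30,"ax":0,"ay":0,"az":0,"gripper":66},{"x":25,"y":10,"z":0,"ax":0,"ay":0,"az":0,"gripper":66},{"x":35,"y":10,"z":0,"ax":0,"ay":0,"az":0,"gripper":66},{"x":35,"y":10,"z":0,"ax":0,"ay":0,"az":0,"gripper":66},{"x":35,"y":10,"z":0,"ax":0,"ay":0,"az":0,"gripper":66},{"x":35,"y":10,"z":0,"ax":0,"ay":0,"az":0,"gripper":66},{"x":35,"y":10,"z":0,"ax":0,"ay":0,"az":0,"gripper":66},{"x":35,"y":10,"z":0,"ax":0,"ay":0,"az":0,"gripper":66},{"x":35,"y":10,"z":0,"ax":0,"ay":0,"az":0,"gripper":66},{"x":30,"y":0,"z":0,"ax":0,"ay":0,"az":0,"gripper":66},{"x":0,"y":0,"z":0,"ax":0,"ay":0,"az":0,"gripper":66}]'
python3 - <<'E'
from h import *
T=vision.snapshot('top')[:,:,::-1].copy(); S=vision.snapshot('scene')[:,:,::-1].copy()
cv2.imwrite('pics/m8.png',np.hstack([cv2.resize(S[160:360,110:330],(440,400)),cv2.resize(T[190:330,320:480],(360,400))]))
for uv in((365,302),(443,285)): 
    e=blob(T,uv); print(e[0],plane('top',e[0],29))
E
```

```text
time: 30.43
ee_pos: [505.8, -3.5, 475.9]
tcp_rot: [-0.0, 0.629, 0.778, 0.001]
wrist_force: [1.1, 0.2, -0.1]
opening: 0.69
grip_force: 0.0
(366.7608642578125, 302.5004577636719) [ 359.26834162 -190.99989066   29.        ]
(442.5445251464844, 285.2518615722656) [ 399.8069979  -352.66083754   29.        ]
```

View pics/m8.png

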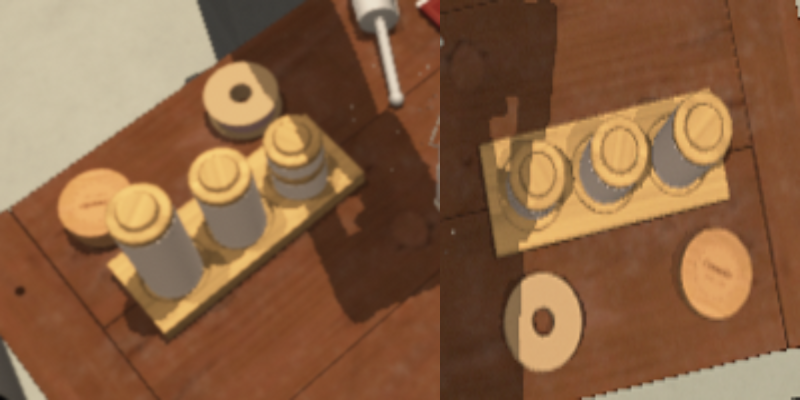

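All four canisters stand upright: tall at (150,250), medium at (230,205) and the stack at (297,165) in the scene crop. The spool's hole is still at (366,302) in the top view; the round box is unmoved too.

```bash
python3 -c "
from station import bot
print(bot.hand_in())"
```

```text
the job is handed in; nothing more can be done
None
```

The job is handed in, with no verdict returned: can_l is in the well by the round box, can_m in the middle, and can_xs seated on can_s by the spool; the last pictures show all four upright and the box and spool where they were.

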